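# Press a new bushing into a cake-turntable base and refit its spindle

## Robot

A 6-joint arm with a two-finger parallel gripper is mounted at the origin on the work surface. World frame = base frame: x ahead of the robot, y to its left, z up, the work surface at z = 0. Lengths are in m, angles in rad, forces in N, time in s.
With the tool pointing down it reaches from about 0.35 to 0.85 m from the base axis. Payload 8.1 kg.
Tool frame: the origin (TCP) lies at the very end of the fingers, on their centre line; the grasp point (between the pads) lies 19 mm behind it; z points along the fingers, y is the direction in which the jaws open and shut (so a half turn about z gives the same grasp; the last joint's range is limited). The gripper opens to 93 mm and grips with 3 to 60 N. Pads are 15 mm wide; open, the fingers measure 128 mm over their backs; the gripper's body (75 mm by 188 mm) begins 65 mm behind the grasp point.
Start: joints at [1.123, 0.13, 1.488, -0, 1.523, -0.085], TCP at [0.213, 0.561, 0.219] pointing down, gripper open.
Joint ranges: [-2.96, 2.96], [-0.89, 2.26], [0.02, 2.5], [-1.34, 4.48], [0, 2.73], [-2.66, 2.66]. Speed limits (rad/s): [2.39, 2.39, 2.79, 3.14, 3.14, 3.14].

## Interface

Orientations are given as a rotation vector (axis times angle).
In Python, from plant import * gives the robot as it stands.
- The arm moves only by the tool apply_moves, never from a script. Its argument "commands" is one flat list of numbers, 7 for each row, row after row: the shift along the world's x, y, z in cm, then the turn, a rotation vector about the world's x, y, z in rad, then the finger opening in cm, from 0 to 9.3. A call has 1 to 8 rows; each row shifts and turns the pose as measured when the row begins; what a row does not reach is not made up. A row lasts 1/8 s, in which the tool goes at most 62.5 mm and 10.7 degrees, less where a joint would pass 70% of its speed; a pose out of reach is approached as far as the arm can. A call with a gripper value outside its range is refused whole. The fingers move at their own pace and stop on an object; "squeeze" is the grip in N (left out, the last holds). Time passes only in rows, so rows that do not move let the fingers close. It gives the time, the measured TCP pose, the force and the opening at its end, in the units of the state.
- read_state(): the state, without advancing time (a new reading comes with each control period).
- read_camera(name): name is "scene" or "top" or "wrist"; returns (picture, depth): 420x560x3 uint8, blue, green, red; 420x560 float32, m along the optical axis (not along the pixel's ray), 0 where there is no reading.
- camera_model(name): a dict with "intrinsics" (3x3 intrinsics, pixels), "dist_coeffs" ([k1, k2, p1, p2, k3] as OpenCV has them; the pictures are not rectified), "R" (3x3) and "t" (3): a world point X has camera coordinates R X + t. Camera axes: x right, y down, z forward; pixel columns grow to the right and rows downward; lengths in m; the calibration is good to about 2 mm. A picture is of the moment at which its call begins: read the wrist's pose just before it. camera_model takes no time and is no camera call; for the wrist camera it gives the pose at the moment of the call.
- close_job(): hands the job in, once; it reports no verdict.
Trained networks look in the newest picture that a camera, given by its name, has taken for a name from the list of things; names that differ only in an ending like _2 or _b are one class to them, and where a whole thing is asked for, a point or a joint stands for the part that bears it (a point fixed in the world has none). Each returns a list of dicts, best first, with "conf" (0 to 1); they miss things now and then, are a little off and sometimes report something else, mostly with a low value. They report only what shows in the picture. A call takes as long as a camera call. They do not tell look-alikes from the thing itself.
- find_in(query, camera): "point" ([x, y, z] in m, in the coordinates of the camera as it stood for that picture, good to about 4 mm: the middle of the surface that is visible of it).
- cut_out(query, camera): "mask" (420x560 bool, what is visible of it).
- spot_point(query, camera): "point" ([x, y, z] in m, in the coordinates of the camera as it stood for that picture, good to about 4 mm: a listed point, or the origin of a listed thing).
The state is a dict: "t": time; "q": joint angles; "dq": joint speeds; "joint_torque": joint torques, N m; "tool_pos": TCP position; "orientation": TCP orientation; "force": force on the tool from outside, world axes, zero at the start; "wrist_torque": the same for the moment, N m; "opening": finger opening in m.
Only numpy, scipy, OpenCV 4.12 (cv2) and the standard library are available. Lean on these libraries where they do the work, as an engineer would, in place of code of your own. Each camera call takes 0.05 s, during which the arm holds its last target. There are 200 camera calls.

## Task

Fit the new bronze bushing to the cake turntable: press it shank-down into the bore of the base with a firm, steady push until its shoulder sits fully down, flush on the hub all round; hammering or forcing it would spoil the fit. Then take the steel spindle out of the wooden block and lower it gently into the bushing until its collar rests on the bushing's head. Leave the grease jar, the brush and the other parts in the pan as they are.

Things in the scene. Friction and masses are not known exactly. Their poses are not given: they have to be found in the camera images.
- hub_mouth (a point): Centre of the bore's mouth on the flat top of the turntable base's hub, z up. The base is a heavy cream casting: foot 160 mm across, narrowing to a hub 68 mm across, its top 90 mm above the bench. The bore is 29.2 mm wide, straight down and right through; its mouth is 34 mm wide and narrows over 2.5 mm
- feet: Soft black rubber foot ring, 148 mm across, 8 mm high, under the base; origin on the bench on the bore's axis. The base cannot slide or tip, but pushed down it sinks straight about 1 mm for every 4 N (9 mm at most) and springs back: under load the hub is lower than it was when measured
- grip_ring (a point): Middle of the tolerance ring in the bore, 20 mm below the mouth: four steel springs that grip the bushing. It drops freely 12 to 15 mm, then the push needed grows steadily with depth to 10 to 18 N (differs each time) just before its shoulder meets the hub; there it stops dead, only the rubber gives, and it stays when let go. A push of 22 to 30 N seats it; over 40 N spoils it
- bushing_mid (a point): Centre, half-way up, of the loose bronze bushing (200 g), z up along its axis. 42 mm high: a shank 28 mm across and 30 mm long, tapered at its lowest 5 mm to 22 mm, below a round head 40 mm across and 12 mm thick; a 16 mm hole goes right through. It starts standing on its shank in the pan, head up, 70 mm from the next part along the pan's x axis
- shoulder (a point): Centre of the flat underside of the bushing's head (the shoulder), 9 mm above bushing_mid; z up. It must end on the hub's top, at hub_mouth
- bushing_top (a point): Centre of the top of the bushing's head, 12 mm above the shoulder; the hole's upper edge is chamfered by 1.5 mm
- spindle_boss (a point): Centre of the boss (upper grip) of the loose steel spindle (220 g), z up along its axis. From the top: boss 26 mm across and 24 mm high, collar 34 mm across and 6 mm thick, journal pin 14 mm across and 62 mm long, its lowest 6 mm tapered to 8 mm. The collar's underside lies 18 mm below this point, the pin's lower end 80 mm below it. It starts standing pin-down in the wooden block with its collar on the block's top, 70 mm above the bench
- collar (a point): Centre of the underside of the spindle's collar, 18 mm below spindle_boss; z up. It must end on the bushing's top
- pan: Low aluminium parts pan, 220 mm (x) by 140 mm (y), rim 15 mm high, floor 2 mm thick, fixed to the bench; origin under its centre. Three parts stand in a row along its x axis in any order: the bronze bushing, a white worn bush and a dark steel collar
- block: Maple block 90 x 90 mm, 70 mm high, fixed, with a 19 mm hole right through the middle; origin under its centre
- old_bush: Worn white nylon bush, 32 mm across the head, 26 mm high, in the pan, loose: leave it. Origin under its centre
- lock_collar: Dark steel collar ring, 36 mm across, 14 mm high, in the pan, loose: leave it. Origin under its centre
- grease: Small jar of grease with a blue lid, 60 mm across and about 62 mm high, loose on the bench beyond the base: leave it. Origin under its centre
- brush: Pastry brush lying on the bench beyond the base, loose: leave it. Origin near the middle of its length, x along it
Things that resemble listed ones, but are neither listed nor needed, are in the scene too. Of the things that look like the part that bears spindle_boss, the largest one is meant.

How it is judged:
By the outcome, as a careful person would: the job done as asked, in the order asked, and still so for the second after the job is handed in, with the robot touching nothing.
It also fails if it takes over 64 s, if anything falls off the work surface, if the arm or the gripper's body presses on something with over 40 N, if the wrist force passes 120 N, or if a joint passes its speed limit or range.

## Working session

There is one attempt and no reset: what is moved stays moved. The work goes in short steps, Python scripts to look and compute and a tool call to move; the robot and the scene stay as the last step left them, time stands still between calls to the robot, and variables do not carry over. Pictures are saved under pics/ and viewed, about 8 in all and at most 12, crops included, and the job is handed in when it is done.

Besides the shell and the picture viewer there is one more tool, called as name(argument=value, ...), one argument or row to a line, values as JSON. apply_moves: Moves the arm, as the interface text tells. Its arguments: {"type":"object","properties":{"commands":{"type":"array"},"squeeze":{"type":"number"}},"required":["commands"]}

```bash
mkdir -p pics; cat > h.py <<'E'
from plant import *
import numpy as np, cv2
def w(cam,p,m=None):
    m=m or camera_model(cam); return m["R"].T@(np.array(p)-np.array(m["t"]))
def spot(q,cam,m=None,f=spot_point,n=4):
    for d in f(q,cam)[:n]:
        m=m or camera_model(cam); p=np.array(d["point"])
        px=cv2.projectPoints(p.reshape(1,3),np.zeros(3),np.zeros(3),np.array(m["intrinsics"]),np.array(m["dist_coeffs"]))[0].ravel()
        print(q,cam,f.__name__,round(d["conf"],2),w(cam,p,m).round(4),px.round())
def cloud(cam,dep,m):
    h,wd=dep.shape
    u,v=np.meshgrid(np.arange(wd),np.arange(h))
    n=cv2.undistortPoints(np.stack([u,v],-1).reshape(-1,1,2).astype(np.float64),np.array(m["intrinsics"]),np.array(m["dist_coeffs"])).reshape(h,wd,2)
    P=np.concatenate([n*dep[...,None],dep[...,None]],-1)
    return (P-np.array(m["t"]))@np.array(m["R"])
E
python3 - <<'E'
from h import *
ims=[]
for c in ("top","scene"):
    im,d=read_camera(c); cv2.imwrite(f"pics/{c}0.png",im); ims.append(im); np.save(c+"d.npy",d); np.save(c+"i.npy",im)
    for q in ("hub_mouth","bushing_top","spindle_boss","pan","block"): spot(q,c)
cv2.imwrite("pics/both.png",cv2.resize(np.hstack(ims),(800,300)))
print(read_state())
E
```

```text
hub_mouth top call 0.78 [ 0.5128 -0.0345  0.0892] [301. 260.]
hub_mouth top call 0.46 [ 0.5183 -0.275   0.0012] [408. 260.]
bushing_top top call 0.72 [ 0.5176 -0.2862  0.0424] [420. 261.]
spindle_boss top call 0.72 [0.4949 0.2647 0.0931] [148. 266.]
spindle_boss top call 0.62 [0.4632 0.1601 0.0581] [204. 283.]
spindle_boss top call 0.61 [0.602  0.2835 0.0564] [147. 213.]
spindle_boss top call 0.33 [ 0.5187 -0.2834  0.0251] [416. 260.]
pan top call 0.71 [ 0.5195 -0.2751 -0.0006] [408. 260.]
pan top call 0.44 [ 0.5178 -0.2875  0.0432] [421. 261.]
block top call 0.81 [ 0.4948  0.2595 -0.0013] [163. 265.]
block top call 0.68 [ 0.5921 -0.2825  0.0013] [411. 227.]
hub_mouth scene call 0.75 [ 0.5198 -0.0282  0.0902] [278. 160.]
hub_mouth scene call 0.24 [ 0.5909 -0.2831  0.0027] [186. 141.]
bushing_top scene call 0.78 [ 0.5183 -0.2844  0.0462] [209. 114.]
spindle_boss scene call 0.76 [0.5009 0.2691 0.0894] [392. 245.]
spindle_boss scene call 0.69 [0.5999 0.2901 0.0565] [361. 293.]
spindle_boss scene call 0.67 [0.4674 0.1621 0.0615] [360. 210.]
pan scene call 0.89 [ 0.5235 -0.2766  0.0009] [211. 130.]
pan scene call 0.19 [ 0.5097 -0.0358  0.0736] [280. 161.]
block scene call 0.78 [0.4997 0.2587 0.0011] [381. 266.]
{'t': 0.6, 'q': array([ 1.12259759e+00,  1.30369115e-01,  1.48823761e+00,  2.33312746e-05,
        1.52303501e+00, -8.53655285e-02]), 'dq': array([ 0.00036744,  0.00023046, -0.00185294,  0.00025082,  0.00039759,
       -0.00047828]), 'joint_torque': array([-7.90262147e-04, -5.59404123e+01, -4.91798258e+01,  7.70758116e-02,
        2.30519677e-02, -4.62718742e-05]), 'tool_pos': array([0.21289638, 0.56093507, 0.218633  ]), 'orientation': array([-5.66811242e-01, -3.09000111e+00,  6.47202498e-05]), 'force': array([0.52660203, 0.00910652, 0.1725105 ]), 'wrist_torque': array([ 0.01044402,  0.00306369, -0.00691476]), 'opening': 0.09305462760836128}
```

View pics/top0.png

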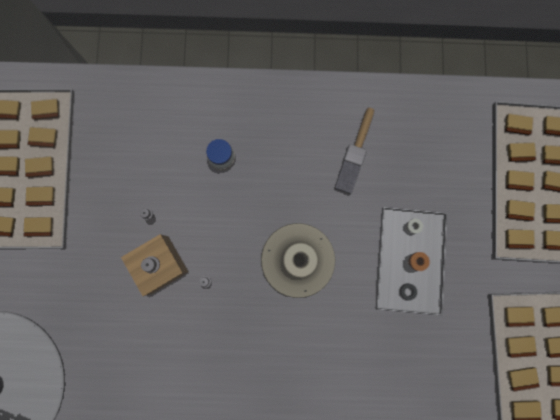

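View pics/scene0.png

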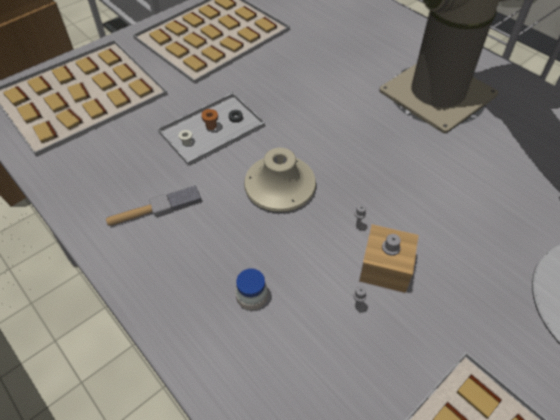

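Top view: the spindle is in the block at (150,265). Its look-alikes stand at (147,213) and (204,283), both smaller and free on the bench. The bronze bushing is in the pan at (420,261), with the white bush at (415,227) and the dark collar at (408,292). The hub is at (301,260).

```bash
python3 - <<'E'
from h import *
im=np.load("topi.npy");d=np.load("topd.npy");m=camera_model("top")
P=cloud("top",d,m)
def circ(box,z0,z1):
    u0,u1,v0,v1=box;Q=P[v0:v1,u0:u1].reshape(-1,3);Q=Q[(Q[:,2]>z0)&(Q[:,2]<z1)]
    print(len(Q),Q.mean(0).round(4),((Q.max(0)+Q.min(0))/2).round(4),np.ptp(Q,0).round(3), Q[:,2].max().round(4))
circ((270,330,230,290),.083,.097)   # hub
circ((405,440,245,280),.034,.055)  # bushing
circ((400,430,215,240),.018,.04)
circ((395,425,280,305),.008,.03)
circ((120,185,235,300),.085,.12)
circ((120,185,235,300),.062,.075)
circ((190,220,270,300),.03,.1)
circ((135,160,200,228),.03,.1)
crop=lambda u,v:cv2.resize(im[v-35:v+35,u-35:u+35],(390,390),interpolation=3)
cv2.imwrite("pics/crop.png",np.hstack([crop(155,258),crop(412,261)]))
for q in ("old_bush","lock_collar"): spot(q,"top")
E
```

```text
763 [ 0.514  -0.0325  0.0901] [ 0.5142 -0.0328  0.0893] [0.065 0.066 0.011] 0.095
283 [ 0.5168 -0.2846  0.0439] [ 0.517  -0.2852  0.0417] [0.038 0.039 0.015] 0.0492
145 [ 0.5928 -0.2822  0.0278] [ 0.5925 -0.282   0.0258] [0.028 0.031 0.013] 0.0324
185 [ 0.452  -0.2702  0.0157] [ 0.4529 -0.2711  0.014 ] [0.034 0.035 0.011] 0.0197
163 [0.4974 0.2622 0.099 ] [0.4972 0.2635 0.0952] [0.025 0.025 0.019] 0.1048
1865 [0.4965 0.2634 0.0704] [0.4966 0.264  0.0684] [0.12  0.123 0.013] 0.0747
111 [0.4659 0.1578 0.0594] [0.465  0.1598 0.0564] [0.022 0.023 0.027] 0.0697
120 [0.6006 0.284  0.0585] [0.6014 0.2849 0.0562] [0.023 0.02  0.025] 0.0688
old_bush top call 0.45 [ 0.514  -0.0311  0.004 ] [297. 260.]
old_bush top call 0.43 [ 0.5943 -0.2832  0.0023] [412. 226.]
lock_collar top call 0.52 [ 0.4507 -0.2693  0.0022] [406. 292.]
```

View pics/crop.png

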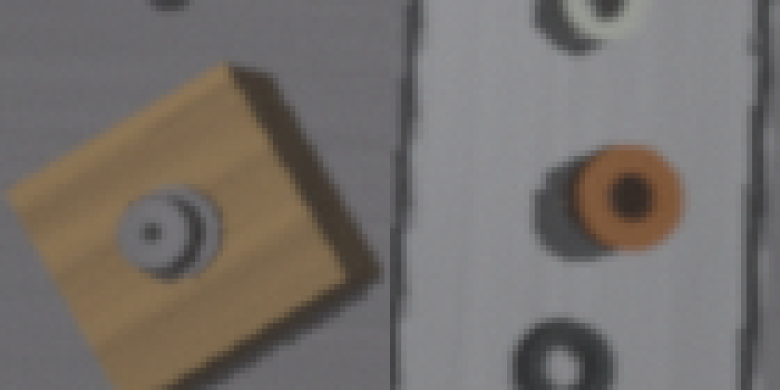

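apply_moves(
  commands=[2,-5.5,0,0,0,0.12,7,2,-5.5,0,0,0,0.12,7,2,-5.5,0,0,0,0.1,7,2,-5.5,0,0,0,0,7,2,-5.5,0,0,0,0,7,2,-5.5,0,0,0,0,7,2,-5.5,0,0,0,0,7,2,-5.5,0,0,0,0,7],
)

```text
t: 1.7
tool_pos: [0.3744, 0.1109, 0.2182]
orientation: [0.005, 3.137, 0.0]
force: [1.7, 0.4, -0.1]
opening: 0.0701
```

The crop confirms both choices: the boss and collar sit in the block at left (170,230), and the bronze ring is at (630,195) between the white and dark parts.

apply_moves(
  commands=[1.8,-5,0,0,0,0,7,1.8,-5,0,0,0,0,7,1.8,-5,0,0,0,0,7,1.8,-5,0,0,0,0,7,1.8,-5,0,0,0,0,7,1.8,-5,0,0,0,0,7,1.8,-5,-2,0,0,0,7,1.7,-4.6,-2,0,0,0,7],
)

```text
t: 2.7
tool_pos: [0.5223, -0.3017, 0.1823]
orientation: [0.01, 3.124, -0.005]
force: [1.1, -0.4, 0.0]
opening: 0.0699
```

```bash
cat > look.py <<'E'
from h import *
import sys
def look(name,z0,z1,near,r=.04,crop=True):
    m=camera_model("wrist"); s=read_state(); im,d=read_camera("wrist")
    cv2.imwrite(f"pics/{name}.png",im)
    P=cloud("wrist",d,m)
    k=(d>0)&(P[...,2]>z0)&(P[...,2]<z1)&(np.hypot(P[...,0]-near[0],P[...,1]-near[1])<r)
    Q=P[k]; print("tool",s["tool_pos"].round(4),s["orientation"].round(3),"F",s["force"].round(1),"open",round(s["opening"],4))
    if len(Q)>10:
        print(len(Q),"mean",Q.mean(0).round(4),"mid",((np.percentile(Q,1,0)+np.percentile(Q,99,0))/2).round(4),"size",np.ptp(Q,0).round(4))
        (c,rr)=cv2.minEnclosingCircle(Q[:,:2].astype(np.float32)*1000); print("enc",np.round(c,1),round(rr,1))
    return m,im,d,P
E
python3 - <<'E'
from look import *
m,im,d,P=look("w1",.036,.055,(.517,-.285))
print("cam",(-m["R"].T@m["t"]).round(3))
spot("bushing_top","wrist",m)
E
```

```text
tool [ 0.5223 -0.3017  0.1823] [ 0.01   3.124 -0.005] F [ 1.1 -0.4  0. ] open 0.0699
950 mean [ 0.5159 -0.2836  0.0437] mid [ 0.5161 -0.2838  0.0414] size [0.0396 0.0388 0.0099]
enc [ 516.6 -283.5] 20.0
cam [ 0.441 -0.3    0.347]
bushing_top wrist call 0.68 [ 0.5185 -0.2816  0.0464] [292. 196.]
bushing_top wrist call 0.31 [ 0.5931 -0.2782  0.0015] [292. 243.]
```

View pics/w1.png

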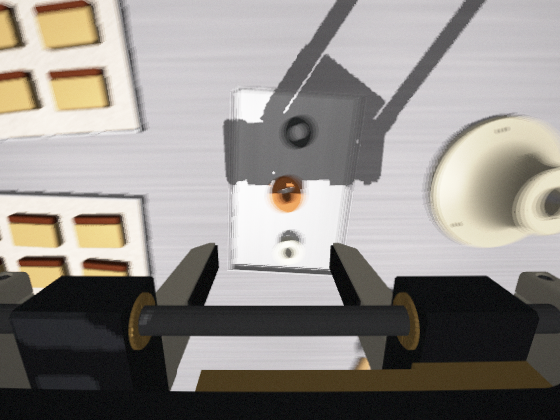

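Wrist view: the bronze bushing is at (287,194), between the dark collar (298,130) and the white bush (290,250), and the jaws lie across the row. Next I descend over it, correcting the tilt.

apply_moves(
  commands=[-0.6,1.8,0,0.003,0.018,0,7,0,0,-5,0,0,0,7,0,0,-5,0,0,0,7,0,0,-2,0,0,0,7],
)

```text
t: 3.3
tool_pos: [0.5161, -0.2802, 0.061]
orientation: [-0.011, -3.139, 0.001]
force: [0.5, 0.8, 0.1]
opening: 0.0699
```

```bash
python3 - <<'E'
from look import *
m,im,d,P=look("w2",.036,.055,(.517,-.285))
E
```

```text
tool [ 0.5161 -0.2802  0.061 ] [-1.100e-02 -3.139e+00  1.000e-03] F [0.5 0.8 0.1] open 0.0699
2346 mean [ 0.5155 -0.2834  0.0436] mid [ 0.5163 -0.2834  0.0411] size [0.041  0.0392 0.01  ]
enc [ 517.  -283.9] 20.5
```

apply_moves(
  commands=[0.03,-0.35,-1.3,0,0,0,7,0,0,-1.3,0,0,0,7,0,0,0,0,0,0,7],
)

```text
t: 3.72
tool_pos: [0.5183, -0.2839, 0.0365]
orientation: [0.009, 3.14, -0.004]
force: [0.1, -0.0, -0.5]
opening: 0.0701
```

```bash
python3 - <<'E'
from h import *
s=read_state();print(s["tool_pos"].round(4),s["orientation"].round(4),s["force"].round(2))
E
```

```text
[ 0.5183 -0.2839  0.0365] [ 0.0092  3.1404 -0.0044] [ 0.09 -0.03 -0.55]
```

apply_moves(
  commands=[-0.15,0,-0.12,0.003,0,0,7,0,0,0,0,0,0,4.2,0,0,0,0,0,0,3,0,0,0,0,0,0,3,0,0,0,0,0,0,3,0,0,0,0,0,0,3],
  squeeze=50,
)

```text
t: 4.47
tool_pos: [0.5182, -0.2851, 0.0378]
orientation: [0.01, 3.137, -0.002]
force: [-0.2, 0.2, 0.8]
opening: 0.038
```

apply_moves(
  commands=[0,0,2,0,0,0,3,0,0,5,0,0,0,3,0,0,5,0,0,0,3],
)

```text
t: 4.85
tool_pos: [0.5141, -0.2825, 0.1571]
orientation: [-0.01, -3.137, -0.007]
force: [0.2, -0.1, -2.1]
opening: 0.0377
```

```bash
python3 - <<'E'
from look import *
s=read_state();t=s["tool_pos"]
m,im,d,P=look("w3",t[2]-.01,t[2]+.03,t[:2],.019)
Q=cloud("wrist",d,m)
m,im,d,P=look("w3b",.083,.097,(.514,-.033),.036)
spot("hub_mouth","wrist",m)
E
```

```text
tool [ 0.5141 -0.2825  0.1571] [-0.01  -3.137 -0.007] F [ 0.2 -0.1 -2.1] open 0.0377
2646 mean [ 0.5144 -0.283   0.1631] mid [ 0.5139 -0.2827  0.1651] size [0.0375 0.0371 0.0395]
enc [ 514.1 -282.5] 19.0
tool [ 0.5173 -0.2846  0.1658] [ 1.000e-02  3.138e+00 -2.000e-03] F [ 3.9 -1.5  5.6] open 0.0378
2159 mean [ 0.5146 -0.0481  0.0891] mid [ 0.5131 -0.0437  0.0874] size [0.067  0.0454 0.009 ]
enc [513.7 -32.4] 34.1
hub_mouth wrist call 0.89 [ 0.5125 -0.0329  0.0864] [552. 211.]
```

View pics/w3.png

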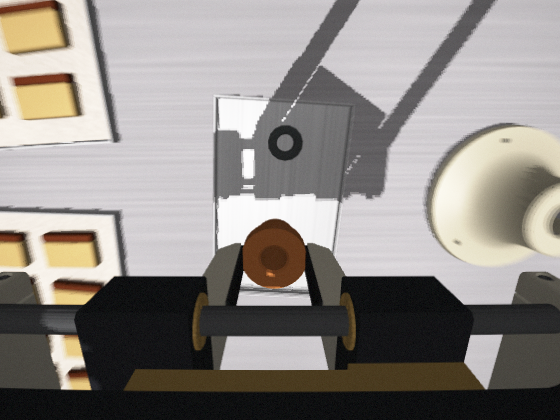

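The wrist picture shows the bushing in the jaws at (275,255). The opening reads 38 mm against the 40 mm head, so I'll check its tilt in the grip.

```bash
cat >> look.py <<'E'
def held(name,lo,hi,off=(0,0),r=.03):
    "plane fit of bronze surface above the TCP"
    m=camera_model("wrist"); s=read_state(); im,d=read_camera("wrist"); cv2.imwrite(f"pics/{name}.png",im)
    P=cloud("wrist",d,m); t=s["tool_pos"]; hsv=cv2.cvtColor(im,cv2.COLOR_BGR2HSV)
    D=P-t
    k=(d>0)&(D[...,2]>lo)&(D[...,2]<hi)&(np.hypot(D[...,0]-off[0],D[...,1]-off[1])<r)&((hsv[...,0]<15)&(hsv[...,1]>120))
    Q=D[k]; print("tool",t.round(4),s["orientation"].round(4),"F",s["force"].round(1),"n",len(Q))
    h=np.percentile(Q[:,2],60); 
    for _ in range(4):
        K=np.abs(Q[:,2]-h)<.0025; A=np.c_[Q[K][:,:2],np.ones(K.sum())]; c=np.linalg.lstsq(A,Q[K][:,2],rcond=None)[0]; h=np.c_[Q[:,:2],np.ones(len(Q))]@c
    T=Q[K]; print("top plane slope",c.round(3),"n",K.sum(),"mid",((T.max(0)+T.min(0))/2).round(4),"size",np.ptp(T,0).round(4),"enc",cv2.minEnclosingCircle((T[:,:2]*1000).astype(np.float32)))
    print("z hist",np.histogram(Q[:,2]*1000,bins=np.arange(lo*1000,hi*1000+1,2)))
E
python3 - <<'E'
from look import *
held("w4",-.04,.02)
E
```

```text
tool [ 0.5168 -0.2843  0.1604] [ 1.0000e-02  3.1391e+00 -8.0000e-04] F [ 1.5 -0.2 -1.8] n 3415
top plane slope [0.    0.024 0.006] n 2675 mid [-0.0014  0.0008  0.0065] size [0.04   0.0381 0.0055] enc ((-1.4515001773834229, 0.4929623603820801), 20.30282974243164)
z hist (array([   0,    0,    0,    0,    4,   12,   32,   28,   22,   17,   25,
         23,   24,   33,   30,   32,   37,   50,   70,   99,   96,  112,
        718, 1920,   30,    1,    0,    0,    0,    0]), array([-40., -38., -36., -34., -32., -30., -28., -26., -24., -22., -20.,
       -18., -16., -14., -12., -10.,  -8.,  -6.,  -4.,  -2.,   0.,   2.,
         4.,   6.,   8.,  10.,  12.,  14.,  16.,  18.,  20.]))
```

apply_moves(
  commands=[0,5,1,0,0,0,3,0,5,0,0,0,0,3,0,4,0,0,0,0,3,0,0,0,0,0,0,3],
)

```text
t: 5.55
tool_pos: [0.5106, -0.1384, 0.161]
orientation: [-0.013, -3.13, -0.011]
force: [-0.3, -1.1, -1.7]
opening: 0.0379
```

```bash
python3 - <<'E'
from look import *
m,im,d,P=look("w5",.086,.094,(.514,-.033),.04)
held("w5b",-.04,.02)
# ring fit of the hub's outer edge and bore edge: pixels on plane
k=(d>0)&(abs(P[...,2]-.0885)<.004)&(np.hypot(P[...,0]-.514,P[...,1]+.033)<.04)
msk=k.astype(np.uint8)*255
cs,h=cv2.findContours(msk,cv2.RETR_CCOMP,cv2.CHAIN_APPROX_NONE)
for c,hh in zip(cs,h[0]):
    if len(c)<30: continue
    W=P[c[:,0,1],c[:,0,0]]; A=np.c_[2*W[:,:2],np.ones(len(W))]; s=np.linalg.lstsq(A,(W[:,:2]**2).sum(1),rcond=None)[0]
    print("hole" if hh[3]>=0 else "outer",len(c),s[:2].round(4),np.sqrt(s[2]+s[0]**2+s[1]**2).round(4))
print("z med",np.median(P[k][:,2]))
spot("hub_mouth","wrist")
E
```

```text
tool [ 0.5106 -0.1384  0.161 ] [-0.013 -3.13  -0.011] F [-0.3 -1.1 -1.7] open 0.0379
3696 mean [ 0.5119 -0.0316  0.0897] mid [ 0.513  -0.0314  0.089 ] size [0.0676 0.068  0.0065]
enc [513.6 -30.7] 34.3
tool [ 0.5105 -0.1397  0.1608] [-0.0148 -3.1296 -0.0098] F [-0.8 -0.  -2.3] n 3424
top plane slope [-0.016  0.032  0.006] n 2668 mid [-0.0013  0.0008  0.0065] size [0.0404 0.0381 0.0057] enc ((-1.1349809169769287, 0.5992594957351685), 20.5523738861084)
z hist (array([   0,    0,    0,    0,    4,   15,   32,   36,   21,   21,   20,
         24,   28,   25,   34,   31,   35,   56,   71,   92,  106,  101,
        794, 1823,   51,    2,    1,    0,    0,    1]), array([-40., -38., -36., -34., -32., -30., -28., -26., -24., -22., -20.,
       -18., -16., -14., -12., -10.,  -8.,  -6.,  -4.,  -2.,   0.,   2.,
         4.,   6.,   8.,  10.,  12.,  14.,  16.,  18.,  20.]))
outer 214 [ 0.5132 -0.0311] 0.0334
hole 96 [ 0.5133 -0.0309] 0.0149
z med 0.08979455139844017
hub_mouth wrist call 0.94 [ 0.5108 -0.035   0.0918] [396. 220.]
hub_mouth wrist call 0.37 [ 0.5157 -0.0325  0.0726] [389. 219.]
```

View pics/w5.png

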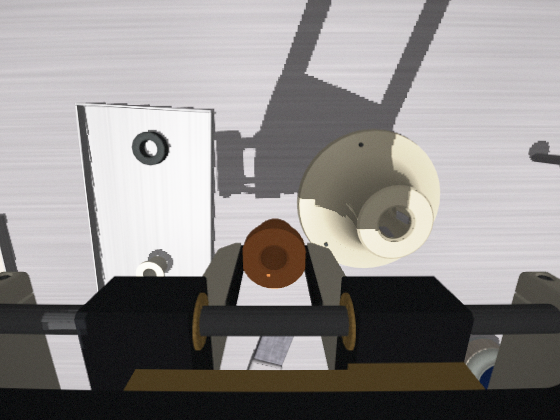

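Wrist view: the hub bore is at (395,222) and the held bushing at (275,255). The parts in the pan are undisturbed. I'll move over the bore.

apply_moves(
  commands=[0.4,5,0,-0.006,-0.012,0,3,0,4,0,0,0,0,3,0,1.8,0,0,0,0,3,0,0,-1,0,0,0,3,0,0,0,0,0,0,3],
)

```text
t: 6.32
tool_pos: [0.5147, -0.0377, 0.149]
orientation: [-0.031, -3.14, 0.004]
force: [0.1, 0.5, -1.9]
opening: 0.0378
```

```bash
python3 - <<'E'
from look import *
held("w6",-.04,.02)
E
```

```text
tool [ 0.5147 -0.0377  0.149 ] [-0.0308 -3.1404  0.0042] F [ 0.1  0.5 -1.9] n 3448
top plane slope [-0.007  0.022  0.006] n 2651 mid [-0.0017  0.0008  0.0064] size [0.0395 0.0383 0.0051] enc ((-1.4078220129013062, 0.7145523428916931), 20.211389541625977)
z hist (array([   0,    0,    0,    0,    6,   26,   35,   30,   22,   28,   17,
         21,   35,   23,   29,   34,   37,   65,   76,  106,   99,  114,
        715, 1903,   27,    0,    0,    0,    0,    0]), array([-40., -38., -36., -34., -32., -30., -28., -26., -24., -22., -20.,
       -18., -16., -14., -12., -10.,  -8.,  -6.,  -4.,  -2.,   0.,   2.,
         4.,   6.,   8.,  10.,  12.,  14.,  16.,  18.,  20.]))
```

apply_moves(
  commands=[0,0.6,0,0.003,0,0,3,0,0,-1,0,0,0,3,0,0,0,0,0,0,3],
)

```text
t: 6.75
tool_pos: [0.5152, -0.0334, 0.139]
orientation: [-0.035, -3.141, -0.0]
force: [0.6, 0.5, -2.0]
opening: 0.0379
```

apply_moves(
  commands=[0,0,-0.5,0,0,0,3,0,0,-0.5,0,0,0,3],
)

```text
t: 7.0
tool_pos: [0.5156, -0.0336, 0.1288]
orientation: [0.035, 3.141, -0.0]
force: [0.2, 0.9, -1.8]
opening: 0.0372
```

apply_moves(
  commands=[-0.1,0.2,-0.1,0,0,0,3,0,0,-0.2,0,0,0,3,0,0,-0.2,0,0,0,3],
)

```text
t: 7.38
tool_pos: [0.5143, -0.0314, 0.1232]
orientation: [0.035, 3.141, -0.0]
force: [-0.2, -0.8, -1.4]
opening: 0.0379
```

apply_moves(
  commands=[0,0,-0.2,0,0,0,3,0,0,-0.2,0,0,0,3],
)

```text
t: 7.62
tool_pos: [0.5145, -0.0314, 0.1191]
orientation: [0.035, 3.141, -0.0]
force: [-0.4, 0.5, -1.5]
opening: 0.0376
```

apply_moves(
  commands=[0,0,-0.2,0,0,0,3,0,0,-0.2,0,0,0,3],
)

```text
t: 7.88
tool_pos: [0.5147, -0.0315, 0.115]
orientation: [0.035, 3.14, -0.001]
force: [0.1, -0.5, -0.6]
opening: 0.0378
```

apply_moves(
  commands=[0,0,-0.2,0,0,0,3,0,0,-0.2,0,0,0,3],
)

```text
t: 8.12
tool_pos: [0.5149, -0.0317, 0.1109]
orientation: [0.035, 3.14, -0.001]
force: [-0.7, -2.1, -0.6]
opening: 0.0379
```

apply_moves(
  commands=[-0.02,0,-0.2,0,0,0,3,-0.02,0,-0.2,0,0,0,3,0,0,0,0,0,0,3],
)

```text
t: 8.5
tool_pos: [0.5152, -0.032, 0.1075]
orientation: [0.035, 3.138, -0.002]
force: [-1.2, -0.9, 2.0]
opening: 0.0379
```

apply_moves(
  commands=[-0.01,0,-0.2,0,0,0,3,-0.01,0,-0.2,0,0,0,3,0,0,0,0,0,0,3],
)

```text
t: 8.88
tool_pos: [0.5156, -0.032, 0.1044]
orientation: [0.035, 3.137, -0.002]
force: [0.2, -0.6, 3.5]
opening: 0.0382
```

apply_moves(
  commands=[-0.03,0,-0.2,0,0.003,0,3,-0.02,0,-0.2,0,0,0,3,0,0,0,0,0,0,3],
)

```text
t: 9.25
tool_pos: [0.5159, -0.032, 0.1014]
orientation: [0.035, 3.138, -0.002]
force: [-2.3, -1.2, 5.8]
opening: 0.038
```

apply_moves(
  commands=[-0.03,0,-0.2,0,0.003,0,3,-0.02,0,-0.2,0,0,0,3,0,0,0,0,0,0,3],
)

```text
t: 9.62
tool_pos: [0.5162, -0.032, 0.099]
orientation: [0.035, 3.14, -0.002]
force: [-3.2, -1.7, 6.8]
opening: 0.0379
```

apply_moves(
  commands=[-0.1,0,-0.15,0,0.001,0,3,-0.1,0,-0.15,0,0,0,3,0,0,0,0,0,0,3],
)

```text
t: 10.0
tool_pos: [0.5159, -0.032, 0.0983]
orientation: [0.035, 3.137, -0.003]
force: [-3.3, -0.4, 6.1]
opening: 0.0377
```

apply_moves(
  commands=[-0.05,0,-0.2,0,0.001,0,3,-0.05,0,-0.2,0,0,0,3,0,0,0,0,0,0,3],
)

```text
t: 10.38
tool_pos: [0.5161, -0.032, 0.0967]
orientation: [0.035, 3.135, -0.003]
force: [-4.8, -0.0, 7.1]
opening: 0.0378
```

apply_moves(
  commands=[-0.2,0,-0.1,0,0.007,0,3,-0.15,0,-0.1,0,0,0,3],
)

```text
t: 10.62
tool_pos: [0.5148, -0.032, 0.0967]
orientation: [0.035, 3.137, -0.003]
force: [1.3, 0.6, 7.5]
opening: 0.0378
```

```bash
python3 - <<'E'
from look import *
held("w7",-.02,.02)
m,im,d,P=look("w7b",.075,.092,(.514,-.032),.036)
k=(np.hypot(P[...,0]-.514,P[...,1]+.032)<.033)&(np.hypot(P[...,0]-.514,P[...,1]+.032)>.024)&(d>0)&(P[...,2]<.095)&(P[...,2]>.07)
print(np.percentile(P[k][:,2],[5,25,50,75,95]))
E
```

```text
tool [ 0.5148 -0.032   0.0967] [ 0.0345  3.1374 -0.0032] F [1.3 0.6 7.5] n 3263
top plane slope [0.014 0.023 0.006] n 2642 mid [-0.0021  0.0009  0.0065] size [0.039  0.0383 0.0054] enc ((-1.309593915939331, 0.46844860911369324), 20.396610260009766)
z hist (array([  24,   24,   29,   22,   33,   32,   36,   55,   84,   96,   94,
         99,  653, 1953,   28,    1,    0,    0,    0,    0]), array([-20., -18., -16., -14., -12., -10.,  -8.,  -6.,  -4.,  -2.,   0.,
         2.,   4.,   6.,   8.,  10.,  12.,  14.,  16.,  18.,  20.]))
tool [ 0.5148 -0.032   0.0967] [ 3.400e-02  3.137e+00 -3.000e-03] F [ 1.3 -0.1  6.7] open 0.0378
3658 mean [ 0.5006 -0.0302  0.0869] mid [ 0.5126 -0.0303  0.0835] size [0.0678 0.0667 0.0169]
enc [513.7 -30.9] 34.3
[0.08652305 0.08730045 0.08773936 0.08819831 0.08885033]
```

apply_moves(
  commands=[-0.05,0,-0.3,0,0.003,0,3,-0.05,0,-0.3,0,0,0,3],
)

```text
t: 10.98
tool_pos: [0.516, -0.032, 0.0933]
orientation: [0.034, 3.136, -0.004]
force: [-3.6, 0.6, 9.7]
opening: 0.0376
```

apply_moves(
  commands=[-0.08,0,-0.3,0,0.004,0,3,-0.08,0,-0.3,0,0.002,0,3],
)

```text
t: 11.22
tool_pos: [0.5159, -0.032, 0.0904]
orientation: [0.034, 3.138, -0.004]
force: [-6.7, 2.0, 20.3]
opening: 0.0377
```

apply_moves(
  commands=[-0.15,0,-0.2,0,0.003,0,3],
)

```text
t: 11.35
tool_pos: [0.5158, -0.0319, 0.0906]
orientation: [0.033, 3.139, -0.004]
force: [-2.7, 1.5, 16.9]
opening: 0.0378
```

apply_moves(
  commands=[-0.12,0,-0.25,0,0.002,0,3],
)

```text
t: 11.48
tool_pos: [0.5159, -0.032, 0.0904]
orientation: [0.033, 3.138, -0.005]
force: [-6.0, 1.9, 17.7]
opening: 0.0378
```

```bash
python3 - <<'E'
from look import *
held("w8",-.02,.02)
m,im,d,P=look("w8b",.07,.092,(.514,-.032),.036)
r=np.hypot(P[...,0]-.5135,P[...,1]+.031)
k=(r<.033)&(r>.024)&(d>0)&(P[...,2]<.095)&(P[...,2]>.07)
print(np.percentile(P[k][:,2],[5,25,50,75,95]))
E
```

```text
tool [ 0.5159 -0.032   0.0904] [ 0.0332  3.1379 -0.0048] F [-6.   1.9 17.7] n 3289
top plane slope [-0.007  0.016  0.007] n 2630 mid [-0.0017  0.0008  0.0065] size [0.0395 0.0382 0.005 ] enc ((-1.4996532201766968, 0.3282761871814728), 20.495031356811523)
z hist (array([  25,   26,   27,   26,   33,   32,   35,   46,   91,  104,   99,
        105,  525, 2066,   49,    0,    0,    0,    0,    0]), array([-20., -18., -16., -14., -12., -10.,  -8.,  -6.,  -4.,  -2.,   0.,
         2.,   4.,   6.,   8.,  10.,  12.,  14.,  16.,  18.,  20.]))
tool [ 0.5159 -0.032   0.0904] [ 0.033  3.138 -0.005] F [-5.4  1.9 18.8] open 0.0378
4212 mean [ 0.5016 -0.0303  0.084 ] mid [ 0.5124 -0.0304  0.0812] size [0.0678 0.0668 0.022 ]
enc [513.6 -30.7] 34.4
[0.08360349 0.08433548 0.08476712 0.08520837 0.08587589]
```

apply_moves(
  commands=[-0.17,0,-0.38,0,0.003,0,3],
)

```text
t: 11.7
tool_pos: [0.5159, -0.032, 0.0894]
orientation: [0.033, 3.137, -0.005]
force: [-5.1, 1.8, 23.6]
opening: 0.0377
```

apply_moves(
  commands=[-0.17,0,-0.37,0,0.003,0,3],
)

```text
t: 11.82
tool_pos: [0.5159, -0.032, 0.0888]
orientation: [0.032, 3.137, -0.006]
force: [-8.3, 2.4, 25.0]
opening: 0.0377
```

```bash
python3 - <<'E'
from look import *
held("w9",-.02,.02)
m,im,d,P=look("w9b",.07,.092,(.514,-.032),.036)
r=np.hypot(P[...,0]-.5135,P[...,1]+.031)
k=(r<.033)&(r>.024)&(d>0)&(P[...,2]<.095)&(P[...,2]>.07)
print(np.percentile(P[k][:,2],[5,25,50,75,95]))
E
```

```text
tool [ 0.5159 -0.032   0.0888] [ 0.0325  3.1366 -0.0058] F [-8.3  2.4 25. ] n 3294
top plane slope [-0.006  0.019  0.007] n 2642 mid [-0.0018  0.0009  0.0065] size [0.04   0.0381 0.0052] enc ((-1.4127601385116577, 0.671022355556488), 20.46364402770996)
z hist (array([  25,   23,   29,   23,   29,   36,   36,   39,   92,  103,  106,
        106,  491, 2112,   44,    0,    0,    0,    0,    0]), array([-20., -18., -16., -14., -12., -10.,  -8.,  -6.,  -4.,  -2.,   0.,
         2.,   4.,   6.,   8.,  10.,  12.,  14.,  16.,  18.,  20.]))
tool [ 0.5159 -0.0319  0.0888] [ 0.032  3.137 -0.006] F [-7.2  1.6 24.7] open 0.0378
4281 mean [ 0.5018 -0.0302  0.0829] mid [ 0.5124 -0.0304  0.0814] size [0.0675 0.0666 0.0219]
enc [513.6 -30.6] 34.3
[0.08213519 0.08282485 0.08327613 0.08370049 0.08442247]
```

Head top minus hub top is 12.2 mm at a push of about 27 N, so the bushing is seated. I'll ease the load off and release.

apply_moves(
  commands=[0,0,0.1,0,0,0,3,0,0,0.1,0,0,0,3],
)

```text
t: 12.18
tool_pos: [0.5159, -0.0319, 0.0934]
orientation: [0.032, 3.137, -0.006]
force: [-3.0, 0.7, 6.2]
opening: 0.0376
```

apply_moves(
  commands=[0,0,0.15,0,0,0,3],
)

```text
t: 12.3
tool_pos: [0.5158, -0.0319, 0.095]
orientation: [0.032, 3.137, -0.007]
force: [0.0, -1.3, -0.6]
opening: 0.0373
```

apply_moves(
  commands=[0,0,0,0,0,0,5,0,0,0,0,0,0,7,0,0,0,0,0,0,7,0,0,3,0,0,0,7,0,0,5,0,0.004,0,6,0,0,1,0,0,0,6,0,0,0,0,0,0,6],
  squeeze=25,
)

```text
t: 13.18
tool_pos: [0.5131, -0.0312, 0.1834]
orientation: [-0.032, -3.136, 0.004]
force: [-0.7, 0.4, -0.6]
opening: 0.0602
```

```bash
cat >> look.py <<'E'
def bush(name):
    m,im,d,P=look(name,.096,.108,(.514,-.032),.026)
    r=np.hypot(P[...,0]-.5135,P[...,1]+.031); z=P[...,2]
    for lo,hi,a,b in((.024,.033,.08,.097),(.01,.018,.095,.11)):
        Q=P[(r<hi)&(r>lo)&(d>0)&(z>a)&(z<b)]; c=np.linalg.lstsq(np.c_[Q[:,:2]-[.5135,-.031],np.ones(len(Q))],Q[:,2],rcond=None)[0]; print(len(Q),"slope",c[:2].round(3),"z",c[2].round(4),np.median(Q[:,2]).round(4))
E
python3 - <<'E'
from look import *
bush("w10")
E
```

```text
tool [ 0.5131 -0.0312  0.1834] [-0.032 -3.136  0.004] F [-0.7  0.4 -0.6] open 0.0602
1322 mean [ 0.5134 -0.031   0.1014] mid [ 0.5138 -0.0311  0.0999] size [0.0402 0.0396 0.0078]
enc [514.2 -31.1] 20.2
1689 slope [-0.     0.002] z 0.0894 0.0895
833 slope [-0.009  0.013] z 0.1017 0.1017
```

View pics/w10.png

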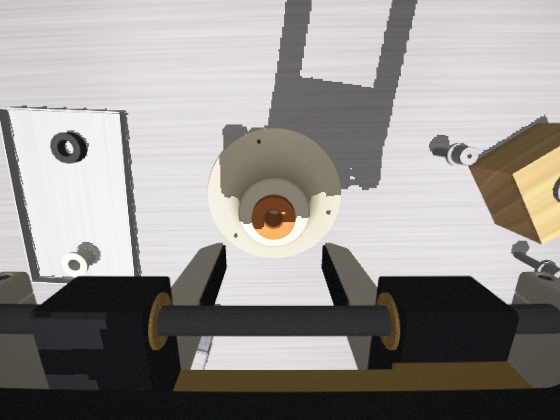

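The picture shows the bushing's bronze head centred and level on the hub at (273,217). It stands 12.2 mm above the hub top with slopes near zero, and the other pan parts are untouched. Next is the spindle.

apply_moves(
  commands=[-0.3,6,0,0,-0.005,0,6,-0.3,6,0,0,0,0,6,-0.3,6,0,0,0,0,6,-0.3,6,0,0,0,0,6,-0.3,4.5,0,0,0,0,6,0,0,0,0,0,0,6],
)

```text
t: 13.98
tool_pos: [0.4913, 0.2596, 0.1715]
orientation: [-0.039, -3.127, 0.01]
force: [0.5, 0.1, -0.6]
opening: 0.06
```

```bash
cat >> look.py <<'E'
def boss(name,lo,hi,c,r=.022):
    m,im,d,P=look(name,lo,hi,c,r); return m
E
python3 - <<'E'
from look import *
m=boss("w11",.094,.115,(.497,.2625)); spot("spindle_boss","wrist",m,n=3)
look("w11b",.0655,.0735,(.497,.2625),.07)
E
```

```text
tool [0.4913 0.2596 0.1715] [-0.039 -3.127  0.01 ] F [ 0.5  0.1 -0.6] open 0.06
664 mean [0.4957 0.2657 0.0998] mid [0.4963 0.2659 0.0982] size [0.0248 0.0255 0.0077]
enc [496.5 265.9] 12.9
spindle_boss wrist call 0.81 [0.465  0.1606 0.0557] [173. 185.]
spindle_boss wrist call 0.66 [0.5012 0.2702 0.0891] [285. 228.]
spindle_boss wrist call 0.57 [0.6045 0.2935 0.0555] [306. 305.]
tool [0.4919 0.2569 0.1717] [-0.043 -3.127  0.011] F [ 0.7 -0.2  0.2] open 0.0599
7276 mean [0.4934 0.2662 0.0701] mid [0.4957 0.2661 0.0701] size [0.1242 0.1234 0.0078]
enc [496.6 266.1] 63.6
```

apply_moves(
  commands=[0.5,0.8,0,0.007,-0.015,0,6,0,0,-3,0,0,0,6,0,0,-3,0,0,0,6,0,0,0,0,0,0,6],
)

```text
t: 14.62
tool_pos: [0.5002, 0.2608, 0.1115]
orientation: [0.056, 3.135, 0.003]
force: [0.3, 0.3, -0.8]
opening: 0.06
```

```bash
python3 - <<'E'
from look import *
m=boss("w12",.094,.115,(.497,.2655))
E
```

```text
tool [0.5002 0.2608 0.1115] [5.600e-02 3.135e+00 3.000e-03] F [ 0.3  0.3 -0.8] open 0.06
1139 mean [0.4955 0.2657 0.0998] mid [0.4963 0.2657 0.098 ] size [0.0252 0.0252 0.008 ]
enc [496.5 265.7] 12.9
```

apply_moves(
  commands=[-0.35,0.5,-1,-0.002,0.005,0,6,0,0,-1,0,0,0,6,0,0,-0.9,0,0,0,6,0,0,0,0,0,0,6],
)

```text
t: 15.18
tool_pos: [0.4998, 0.2671, 0.0859]
orientation: [0.057, 3.133, 0.004]
force: [0.1, 0.1, -0.4]
opening: 0.0599
```

apply_moves(
  commands=[-0.4,-0.1,-0.45,-0.002,0.008,0,6,0,0,0,0,0,0,6],
)

```text
t: 15.42
tool_pos: [0.4957, 0.2662, 0.0814]
orientation: [-0.057, -3.141, -0.001]
force: [-0.1, -0.3, -0.4]
opening: 0.0597
```

apply_moves(
  commands=[0,0,0,0,0,0,3,0,0,0,0,0,0,2,0,0,0,0,0,0,2,0,0,0,0,0,0,2,0,0,0,0,0,0,2],
  squeeze=30,
)

```text
t: 16.05
tool_pos: [0.4962, 0.2662, 0.0822]
orientation: [0.057, 3.14, 0.001]
force: [-0.1, -0.5, -0.8]
opening: 0.0254
```

apply_moves(
  commands=[0,0,1,0,0,0,2,0,0,1.5,0,0,0,2],
)

```text
t: 16.3
tool_pos: [0.4947, 0.2656, 0.1065]
orientation: [-0.057, -3.138, 0.001]
force: [0.8, -0.1, -2.0]
opening: 0.0253
```

apply_moves(
  commands=[0.15,0,2,0,0,0,2,0.1,0,3,0,-0.004,0,2,0.1,0,3,0,0,0,2,0,0,2,0,0,0,2,0,0,0,0,0,0,2],
)

```text
t: 16.92
tool_pos: [0.4991, 0.2661, 0.2162]
orientation: [0.057, 3.134, 0.003]
force: [0.6, -0.1, -1.8]
opening: 0.0253
```

```bash
cat >> look.py <<'E'
def hspin(name):
    s=read_state(); t=s["tool_pos"]
    m,im,d,P=look(name,t[2]+.012,t[2]+.025,t[:2],.015)
    D=P-t; k=(d>0)&(D[...,2]<-.02)&(D[...,2]>-.08)&(np.hypot(D[...,0]+.0,D[...,1])<.02); Q=D[k]
    for z in np.arange(-.08,-.02,.01):
        S=Q[(Q[:,2]>z)&(Q[:,2]<z+.01)]
        if len(S)>5: print(round(z,3),len(S),S.mean(0).round(4),np.ptp(S,0).round(4))
    return m,im,d,P
E
python3 - <<'E'
from look import *
hspin("w13")
E
```

```text
tool [0.4991 0.2661 0.2162] [5.700e-02 3.134e+00 3.000e-03] F [ 0.6 -0.1 -1.8] open 0.0253
1615 mean [0.4981 0.2667 0.2339] mid [0.4992 0.2668 0.2334] size [0.0257 0.026  0.0128]
enc [498.4 266.5] 14.9
-0.07 44 [-0.0045  0.0008 -0.0638] [0.0052 0.0126 0.0087]
-0.06 62 [-0.0044  0.0011 -0.0549] [0.0069 0.0131 0.0098]
-0.05 50 [-0.005   0.0009 -0.0458] [0.0045 0.0117 0.0089]
```

View pics/w13.png

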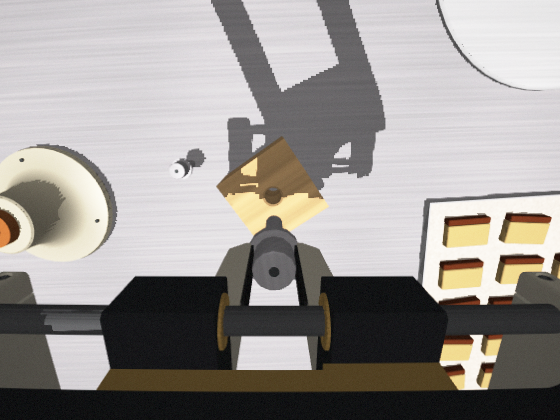

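The spindle hangs straight in the jaws at (272,255), and the block hole (272,195) is empty. I'll carry it to the hub.

apply_moves(
  commands=[0.3,-6,0,0,0.007,0,2,0.3,-6,0,0,0,0,2,0.3,-6,0,0,0,0,2,0.3,-6,0,0,0,0,2,0.2,-5,0,0,0,0,2,0,0,0,0,0,0,2],
)

```text
t: 17.73
tool_pos: [0.5073, -0.0316, 0.2074]
orientation: [-0.052, -3.13, -0.001]
force: [-0.0, 0.3, -2.5]
opening: 0.0252
```

```bash
python3 - <<'E'
from look import *
m,im,d,P=hspin("w14")
r=np.hypot(P[...,0]-.514,P[...,1]+.031)
k=(r<.025)&(d>0)&(P[...,2]>.096)&(P[...,2]<.107); Q=P[k]
print(len(Q),cv2.minEnclosingCircle((Q[:,:2]*1000).astype(np.float32)),Q.mean(0))
E
```

```text
tool [ 0.5073 -0.0316  0.2074] [-5.20e-02 -3.13e+00 -1.00e-03] F [-0.   0.3 -2.5] open 0.0252
1606 mean [ 0.5066 -0.031   0.2251] mid [ 0.5076 -0.0309  0.2243] size [0.0252 0.0265 0.0129]
enc [506.5 -31.3] 14.8
-0.07 42 [-0.0056  0.0008 -0.0642] [0.0052 0.0126 0.007 ]
-0.06 63 [-0.0055  0.0007 -0.0551] [0.005  0.0129 0.01  ]
-0.05 50 [-0.0059  0.0012 -0.0456] [0.0041 0.0117 0.0091]
814 ((514.1170043945312, -31.152795791625977), 20.054975509643555) [ 0.50884546 -0.0307798   0.10155305]
```

apply_moves(
  commands=[0.6,0,0,0,-0.011,0,2,0,0,-0.8,0,0,0,2,0,0,0,0,0,0,2],
)

```text
t: 18.15
tool_pos: [0.5129, -0.0267, 0.1972]
orientation: [-0.044, -3.139, -0.005]
force: [-0.5, -0.9, -2.6]
opening: 0.0253
```

```bash
python3 - <<'E'
from look import *
hspin("w15")
E
```

```text
tool [ 0.5129 -0.0267  0.1972] [-0.044 -3.139 -0.005] F [-0.5 -0.9 -2.6] open 0.0253
1611 mean [ 0.512  -0.0261  0.2148] mid [ 0.513  -0.026   0.2141] size [0.0256 0.0262 0.0129]
enc [512.3 -26.3] 15.0
-0.07 43 [-0.0051  0.0007 -0.0639] [0.0058 0.0126 0.0078]
-0.06 62 [-0.0051  0.0012 -0.055 ] [0.0049 0.0122 0.0098]
-0.05 51 [-0.0054  0.001  -0.0457] [0.0042 0.0126 0.0085]
```

apply_moves(
  commands=[0.05,-0.5,0,-0.003,-0.003,0,2,0,0,-0.5,0,0,0,2,0,0,0,0,0,0,2],
)

```text
t: 18.58
tool_pos: [0.5139, -0.0313, 0.1927]
orientation: [0.042, 3.139, -0.0]
force: [-0.7, -0.2, -2.5]
opening: 0.0252
```

apply_moves(
  commands=[0,0,-0.4,0,0,0,2,0,0,0,0,0,0,2],
)

```text
t: 18.82
tool_pos: [0.5139, -0.0313, 0.1884]
orientation: [0.042, 3.139, -0.0]
force: [-0.6, 0.9, -1.6]
opening: 0.0252
```

apply_moves(
  commands=[0,-0.05,-0.5,0,0.002,0,2,0,0,-0.4,0,0,0,2,0,0,-0.4,0,0,0,2,0,0,-0.3,0,0,0,2],
)

```text
t: 19.32
tool_pos: [0.514, -0.0319, 0.1714]
orientation: [0.042, 3.141, -0.0]
force: [-0.1, -0.5, -2.0]
opening: 0.0257
```

apply_moves(
  commands=[0,0,-0.3,0,0,0,2,0,0,-0.3,0,0,0,2],
)

```text
t: 19.58
tool_pos: [0.514, -0.0319, 0.165]
orientation: [0.042, 3.141, -0.0]
force: [-0.7, 0.9, -2.0]
opening: 0.0255
```

apply_moves(
  commands=[0,0,-0.5,0,0,0,2,0,0,-0.5,0,0,0,2,0,0,-0.5,0,0,0,2],
)

```text
t: 19.95
tool_pos: [0.5141, -0.032, 0.1491]
orientation: [0.042, 3.141, -0.0]
force: [-0.2, 0.3, -2.4]
opening: 0.025
```

apply_moves(
  commands=[0,0,-0.5,0,0,0,2,0,0,-0.5,0,0,0,2,0,0,-0.5,0,0,0,2],
)

```text
t: 20.32
tool_pos: [0.514, -0.0319, 0.1329]
orientation: [0.042, 3.141, -0.0]
force: [0.2, -0.5, -2.0]
opening: 0.0252
```

apply_moves(
  commands=[0,0,-0.5,0,0,0,2,0,0,-0.5,0,0,0,2,0,0,-0.3,0,0,0,2],
)

```text
t: 20.7
tool_pos: [0.5139, -0.0319, 0.1187]
orientation: [-0.042, -3.141, 0.0]
force: [0.8, -0.5, -2.7]
opening: 0.0254
```

apply_moves(
  commands=[0,0,-0.2,0,0,0,2,0,0,-0.15,0,0,0,2],
)

```text
t: 20.95
tool_pos: [0.5138, -0.0319, 0.1149]
orientation: [-0.042, -3.141, 0.0]
force: [0.4, -0.6, -3.0]
opening: 0.0256
```

apply_moves(
  commands=[0,0,-0.1,0,0,0,2],
)

```text
t: 21.08
tool_pos: [0.514, -0.0319, 0.114]
orientation: [-0.042, -3.141, 0.0]
force: [-1.4, -0.1, -1.4]
opening: 0.0254
```

apply_moves(
  commands=[0,0,-0.1,0,0,0,2],
)

```text
t: 21.2
tool_pos: [0.5141, -0.0319, 0.1132]
orientation: [0.042, 3.141, -0.0]
force: [-0.8, 0.1, 0.0]
opening: 0.0251
```

Contact: the spindle's weight has come off the wrist. I'll release and back off.

apply_moves(
  commands=[0,0,-0.03,0,0,0,2,0,0,0,0,0,0,4,0,0,0,0,0,0,6,0,0,0,0,0,0,6,0,0,2,0,0,0,6,0,0,3,0,0,0,6,0,0,4,0,0,0,6,0,0,2,0,0,0,6],
)

```text
t: 22.2
tool_pos: [0.5131, -0.0318, 0.2248]
orientation: [-0.043, -3.139, -0.0]
force: [0.2, -0.3, 0.5]
opening: 0.0596
```

```bash
python3 - <<'E'
from look import *
m,im,d,P=look("w16",.125,.14,(.5138,-.031),.016)
r=np.hypot(P[...,0]-.5138,P[...,1]+.031); z=P[...,2]
for n,lo,hi,a,b in(("hub",.024,.033,.08,.097),("head",.0175,.0195,.096,.106),("collar",.0137,.0165,.1,.115),("boss",.0,.011,.12,.14)):
    Q=P[(r<hi)&(r>lo)&(d>0)&(z>a)&(z<b)]; c=np.linalg.lstsq(np.c_[Q[:,:2]-[.5138,-.031],np.ones(len(Q))],Q[:,2],rcond=None)[0]; print(n,len(Q),"slope",c[:2].round(3),"z",c[2].round(4),np.median(Q[:,2]).round(4))
im,d=read_camera("scene"); cv2.imwrite("pics/s2.png",np.hstack([cv2.resize(im[90:240,130:430],(790,395),interpolation=3)]))
E
```

```text
tool [ 0.5131 -0.0318  0.2248] [-0.043 -3.139 -0.   ] F [ 0.2 -0.3  0.5] open 0.0596
572 mean [ 0.5136 -0.0313  0.1308] mid [ 0.514  -0.0313  0.1292] size [0.025  0.0248 0.0076]
enc [514.4 -31.3] 12.8
hub 1255 slope [-0.002  0.003] z 0.0888 0.0888
head 151 slope [0.01 0.01] z 0.1011 0.1012
collar 194 slope [0.116 0.001] z 0.1071 0.1068
boss 413 slope [0.006 0.01 ] z 0.1311 0.1311
```

View pics/w16.png

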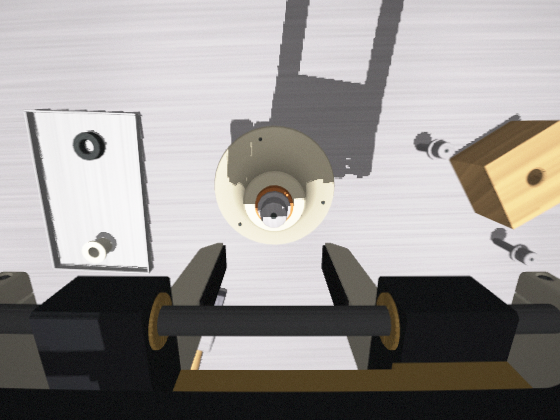

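The spindle stands upright in the bushing at (273,208). Boss top to hub is 42.3 mm (42 expected), and the white bush, dark collar and look-alikes are undisturbed. I'll hand in.

```bash
python3 -c "
from plant import *
print(close_job())"
```

```text
the job is handed in; nothing more can be done
None
```

The bushing is pressed fully into the hub, and the spindle stands in it with its collar on the bushing's head. I handed the job in at about 22 s of the 64 s allowed.

- **Bushing:** I pressed it in steadily, with a highest push of about 27 N. After release, its head top measured 12.2–12.3 mm above the hub (12 mm expected) and level within about 0.015 rad.
- **Spindle:** I lowered it until its weight came off the wrist, then let go and backed away. Boss top to hub measured 42.3 mm (42 mm expected), with the boss upright within about 0.01 rad.
- **Other parts:** The white bush, dark collar and both look-alike spindles looked undisturbed in the last wrist picture. I never went near the grease jar or the brush, but I did not check them specifically at the end.
- **Readings that disagreed:**
  - The finger opening read 38 mm on the 40 mm head, and about 25 mm on the 26 mm boss.
  - The fit to the collar's visible rim gave a slope of 0.116. I put that down to the few edge pixels there, since the boss top was level.
  - The arm drifted about 1.5 mm sideways during the press, with up to 8 N of side force.

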